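Put the refilled blaster hopper on line

TASK

One of the fine blaster's four media hoppers has just been refilled and its lid still stands open: first shut that lid fully. Then pull the spring-loaded selector knob up out of its notch, turn its pointer round to that same hopper and let the knob drop fully home into the notch there. Keep the other hoppers shut and do not disturb the things standing around.

Things in the scene. Friction and masses are not known exactly. Their poses are not given: they have to be found in the camera images.
- blaster: Fixed grey cast manifold of a bench-top blaster; origin on the bench under the selector's vertical axis, +x to its back, y to the left seen from the front. Four arms at +76, +38, -38 and -76 degrees from +x (positive to +y) carry a hopper each, 115 mm from the axis. A low housing (46 mm high, round gauge on it to 58 mm) reaches 80 mm in front of the axis and 75 mm to either side.
- selector_grip (a point): Point to grip the black selector knob: on its vertical axis, half-way up its bar grip. The bar is 14 mm thick, 46 mm long (along the pointer); its top is 11 mm above this point (132 mm above the bench when down); the round hub (radius 20 mm) lies 23 mm below the point. x of this frame is the way the pointer points; it turns and rises with the knob.
- crown (a point): Top centre of the steel crown, 88 mm above the bench on the selector axis: a ring (radii 25 to 41 mm) on the round turret, with five notches 9 mm wide: at 0 degrees (+x of the blaster: shut-off, where the selector starts), +-38 and +-76, one toward each hopper. A 7 mm round-ended pin under the pointer, 33 mm from the axis, sits 8.3 mm deep in a notch.
- selector_tip (a point): End of the selector's pointer (the long low arm on one side of the knob, with a white line), 48.5 mm from the axis; it points along an arm of the manifold at a hopper.
- selector (a joint): How far the knob is pulled up, m: 0 fully home in a notch, stop at 0.016. A spring pulls it down (about 4 N at first, 7 N at the stop). Above 0.0085 its pin is clear of the crown and the knob can be turned; let down between two notches it stays standing about 0.0083 high. Its round pin finds a notch by itself within about 4 degrees.
- spindle (a joint): Turn of the selector, rad: 0 points to the back (+x of the blaster, shut-off), positive anticlockwise from above; notches at 0, +-0.663 and +-1.326, stops at +-1.43. About 2 degrees of play in a notch.
- hopper_a_mouth (a point): Centre of the mouth (rim height, 122 mm above the bench) of the hopper that stands open: an upright aluminium cylinder, 56 mm across and 86 mm high, fixed on one of the four arms (which one varies). All four are alike. Its frame's axes are parallel to the blaster's, wherever it stands.
- lid_a_tab (a point): Centre of the black finger tab (20x20x4 mm) at the free edge of the open hopper's lid, 68 mm from the hinge. The hinge lies 34 mm to +x (blaster's frame) of the mouth centre and 2 mm above it, its axis along the blaster's y. The lid is a 60 mm disc, 7 mm thick; open, it stands a little past vertical, leaning to the back, its tab's edge 77 mm above the hinge.
- lid_a (a joint): Opening of that lid, rad: 0 shut, 1.75 fully open (its stop). It is free: pushed forward (to -x of the blaster) past vertical, below about 1.4, it falls shut by its own weight.
- lid_b (a joint): Opening of a like lid on one of the other hoppers, rad; shut at 0.
- lid_c (a joint): Opening of a like lid on one of the other hoppers, rad; shut at 0.
- lid_d (a joint): Opening of a like lid on one of the other hoppers, rad; shut at 0.
- study_model_mid (a point): Bystander: light blue plaster study model of a jaw, 84x75x39 mm, loose on the bench to the left; point 12 mm above the bench.
- steel_tin_mid (a point): Bystander: round steel tin, 70 mm across, 22 mm high, loose to the right; point at its centre.
- die_block_mid (a point): Bystander: tan plaster die block 51x56x27 mm, loose to the right at the back; point at its centre.

How it is judged:
By the outcome, as a careful person would: the job done as asked, in the order asked, and still so for the second after the job is handed in, with the robot touching nothing.
It also fails if it takes over 48 s, if anything falls off the work surface, if the arm or the gripper's body presses on something with over 40 N, if the wrist force passes 120 N, or if a joint passes its speed limit or range.

ROBOT

A 6-joint arm with a two-finger parallel gripper is mounted at the origin on a cart in front of the work surface, level with it; the furniture and walls round the work are solid. World frame = base frame: x ahead of the robot, y to its left, z up, the work surface at z = 0. Lengths are in m, angles in rad, forces in N, time in s.
With the tool pointing down it reaches from about 0.3 to 0.775 m from the base axis. Payload 14.6 kg.
Tool frame: the origin (TCP) lies on the centre line of the jaws, within the pads' length; the fingertips stand 19 mm ahead of it and the grasp point (between the pads) is the TCP (ctrl.tip_reach is the distance from the TCP to the fingertips, in m); x points along the fingers, y is the direction in which the jaws open and shut, and the axes are right-handed (so a half turn about x gives the same grasp; the last joint's range is limited). The gripper opens to 94 mm and grips with 3 to 60 N. Pads are 16 mm wide; open, the fingers measure 119 mm over their backs; the gripper's body (75 mm by 177 mm) begins 78 mm behind the grasp point.
Start: joints at [-1.221, 0.3, 1.521, -0, 1.321, -0.067], TCP at [0.223, -0.503, 0.191] pointing down, gripper open.
Joint ranges: [-3.03, 3.03], [-0.79, 2.21], [0.23, 2.52], [-1.04, 4.18], [0, 3.07], [-2.55, 2.55]. Speed limits (rad/s): [2.22, 2.22, 2.57, 3.14, 3.14, 3.14].

INTERFACE

Orientations are given as [roll, pitch, yaw] about the fixed x, y, z axes, in that order (R = Rz(yaw) Ry(pitch) Rx(roll)).
In Python, from station import ctrl, optics, models gives the robot as it stands. The module is installed in compiled form; this text tells all that it offers.
- The arm moves only by the tool arm_command, never from a script. Its argument "deltas" is a list of rows, each an object with "translation": the shift along the tool's x, y, z in units of 25 mm (1.0 is 25 mm), a list of three; "turn": the turn, a rotation vector about the tool's x, y, z in units of 5 degrees (1.0 is 5 degrees), a list of three. In form: [{"translation": [x, y, z], "turn": [rx, ry, rz]}, ...]. A call has 1 to 12 rows; each row is the pose to reach, as a shift and turn from the pose commanded when the call began, along the tool's axes at that moment; what a row does not reach only later rows make up. A row lasts 1/12 s, in which the tool goes at most 41.7 mm and 7.16 degrees, less where a joint would pass 70% of its speed; a pose out of reach is approached as far as the arm can. A call with a gripper value outside its range is refused whole. "gripper" is the finger opening in mm, from 0 to 94, set as the call begins (left out, the last holds). The fingers move at their own pace and stop on an object; "force" is the grip in N (left out, the last holds). Time passes only in rows, so rows that repeat a pose let the fingers close. It gives the time, the measured TCP pose, the force and the opening at its end, in the units of the state.
- ctrl.get_obs(): the state, without advancing time (a new reading comes with each control period).
- optics.camera(name): name is "scene" or "top" or "wrist"; returns the picture (480x640x3 uint8, red, green, blue); there is no depth.
- optics.get_calibration(name): a dict with "K" (3x3 intrinsics, pixels), "origin" and "orientation" of the camera in the world. Camera axes: x right, y down, z forward; pixel columns grow to the right and rows downward; lengths in m; the calibration is good to about 2 mm. A picture is of the moment at which its call begins: read the wrist's pose just before it. get_calibration takes no time and is no camera call; for the wrist camera it gives the pose at the moment of the call.
- ctrl.hand_in(): hands the job in, once; it reports no verdict.
Trained networks look in the newest picture that a camera, given by its name, has taken for a name from the list of things; names that differ only in an ending like _2 or _b are one class to them, and where a whole thing is asked for, a point or a joint stands for the part that bears it (a point fixed in the world has none). Each returns a list of dicts, best first, with "score" (0 to 1); they miss things now and then, are a little off and sometimes report something else, mostly with a low value. They report only what shows in the picture. A call takes as long as a camera call.
- models.look_for(target, camera): "box" ([left, top, right, bottom] in pixels, round what is visible of it).
- models.cut_out(target, camera): "pixels" (480x640 bool, what is visible of it) and "box" ([left, top, right, bottom] in pixels, round what is visible of it).
- models.mark_of(target, camera): "at" ([column, row] in pixels: a listed point, or the origin of a listed thing).
The state is a dict: "time_s": time; "qpos": joint angles; "joint_vel": joint speeds; "tau": joint torques, N m; "ee_pos": TCP position; "eef_rot": TCP orientation; "force": force on the tool from outside, world axes, zero at the start; "moment": the same for the moment, N m; "grip_width": finger opening in m.
Only numpy, scipy, OpenCV 4.12 (cv2) and the standard library are available. Lean on these libraries where they do the work, as an engineer would, in place of code of your own. Each camera call takes 0.05 s, during which the arm holds its last target.

## Working session

There is one attempt and no reset: what is moved stays moved. The work goes in short steps, Python scripts to look and compute and a tool call to move; the robot and the scene stay as the last step left them, time stands still between calls to the robot, and variables do not carry over. Pictures are saved under pics/ and viewed, and the job is handed in when it is done.

Besides the shell and the picture viewer there is one more tool, called after "Call:" as a command line: name --argument value ..., lists and objects as JSON in quotes. arm_command: Moves the arm, as the interface text tells. Its arguments: {"type":"object","properties":{"deltas":{"type":"array"},"gripper":{"type":"number"},"force":{"type":"number"}},"required":["deltas"]}

```bash
mkdir -p pics; cat > h.py <<'E'
import numpy as np, cv2
from station import ctrl, optics, models
from scipy.spatial.transform import Rotation as R
def cal(n):
    c=optics.get_calibration(n); o=np.array(c["orientation"],float)
    M=o if o.shape==(3,3) else R.from_euler('xyz',o).as_matrix()
    return np.array(c["K"]),np.array(c["origin"]),M
def ray(n,px,c=None):
    K,o,M=c or cal(n); d=M@np.linalg.inv(K)@np.array([px[0],px[1],1.]); return o,d/np.linalg.norm(d)
def atz(n,px,z,c=None):
    o,d=ray(n,px,c); return o+d*(z-o[2])/d[2]
def proj(n,p,c=None):
    K,o,M=c or cal(n); q=K@(M.T@(np.array(p)-o)); return q[:2]/q[2]
def tri(rs):
    A=np.zeros((3,3));b=np.zeros(3)
    for o,d in rs:
        P=np.eye(3)-np.outer(d,d);A+=P;b+=P@o
    x=np.linalg.solve(A,b); return x,[np.linalg.norm((np.eye(3)-np.outer(d,d))@(x-o)) for o,d in rs]
def save(im,f): cv2.imwrite(f,cv2.cvtColor(im,cv2.COLOR_RGB2BGR))
E
python3 - <<'E'
from h import *
print(ctrl.get_obs())
for n in("scene","top","wrist"):
    save(optics.camera(n),f"pics/{n}0.png"); print(n,optics.get_calibration(n))
    if n!="wrist":
        for t in("blaster","selector_grip","crown","selector_tip","hopper_a_mouth","lid_a_tab","study_model_mid","steel_tin_mid","die_block_mid"):
            print(t,[(np.round(d["at"],1).tolist(),round(d["score"],2)) for d in models.mark_of(t,n)[:4]])
E
```

```text
{'time_s': 0.0, 'qpos': array([-1.22058622e+00,  3.00477628e-01,  1.52153209e+00, -3.60982751e-05,
        1.32070615e+00, -6.65838053e-02]), 'joint_vel': array([-0.00184184, -0.00048205,  0.00086003,  0.000127  , -0.00112986,
        0.00223509]), 'tau': array([ 5.93475361e-04, -5.31803620e+01, -3.52735698e+01,  7.08882906e-02,
        2.44696724e-02, -6.50537595e-05]), 'ee_pos': array([ 0.22256371, -0.50267157,  0.19090348]), 'eef_rot': array([-1.60626048,  1.56967257,  1.95213504]), 'force': array([-0.02510608, -0.345476  , -0.86996763]), 'moment': array([-0.0047229 , -0.01055296, -0.02802162]), 'grip_width': 0.09436410775683761}
scene {'K': array([[617.79350358,   0.        , 324.36196131],
       [  0.        , 617.79350358, 239.5822593 ],
       [  0.        ,   0.        ,   1.        ]]), 'origin': array([ 0.78773853, -0.93619317,  1.13962456]), 'orientation': array([-2.40214569e+00,  1.89111306e-03,  2.76021899e-01])}
blaster [([300.8, 242.3], 0.9)]
selector_grip [([305.1, 205.0], 0.58)]
crown [([309.1, 218.9], 0.63)]
selector_tip [([326.1, 221.9], 0.85)]
hopper_a_mouth [([3
[... 437 characters left out ...]
y([-2.95578424, -0.01218812, -1.57604725])}
blaster [([297.6, 269.6], 0.85)]
selector_grip [([294.7, 263.7], 0.7)]
crown [([294.8, 267.6], 0.96)]
selector_tip [([299.4, 241.4], 0.87), ([298.5, 264.9], 0.27)]
hopper_a_mouth [([335.7, 221.3], 0.95)]
lid_a_tab [([341.6, 193.7], 0.77)]
study_model_mid [([146.1, 232.5], 0.58)]
steel_tin_mid [([477.0, 257.7], 0.6)]
die_block_mid [([425.7, 183.7], 0.83)]
wrist {'K': array([[416.02528966,   0.        , 319.67264679],
       [  0.        , 416.02528966, 238.52784257],
       [  0.        ,   0.        ,   1.        ]]), 'origin': array([ 0.29153311, -0.47228139,  0.38457609]), 'orientation': array([ 2.88098072e+00, -4.86269794e-04, -1.15299785e+00])}
```

```bash
python3 - <<'E'
from h import *
im=cv2.imread("pics/top0.png")[120:360,120:520]; cv2.imwrite("pics/topc.png",cv2.resize(im,(800,480)))
im=cv2.imread("pics/scene0.png")[100:340,180:500]; cv2.imwrite("pics/scenec.png",cv2.resize(im,(800,600)))
P={"blaster":((300.8,242.3),(297.6,269.6)),"grip":((305.1,205),(294.7,263.7)),"crown":((309.1,218.9),(294.8,267.6)),"tip":((326.1,221.9),(299.4,241.4)),"mouth":((331.3,237.9),(335.7,221.3)),"tab":((346.6,224.3),(341.6,193.7)),"model":((370.4,155.3),(146.1,232.5)),"tin":((259.2,380.7),(477,257.7)),"die":((355.3,358.4),(425.7,183.7))}
Z={"blaster":0,"grip":.121,"crown":.088,"mouth":.122,"tip":.09,"model":.012,"tin":.011,"die":.0135}
for k,(s,t) in P.items():
    x,e=tri([ray("scene",s),ray("top",t)]); print(k,x.round(4),np.round(e,4), [atz("scene",s,Z[k]).round(4)[:2],atz("top",t,Z[k]).round(4)[:2]] if k in Z else "")
E
```

```text
blaster [0.4561 0.0415 0.0019] [0.0083 0.0083] [array([0.4485, 0.0386]), array([0.4638, 0.0453])]
grip [0.4611 0.0461 0.1261] [0.0004 0.0004] [array([0.4591, 0.0508]), array([0.4621, 0.0466])]
crown [0.4637 0.0502 0.0748] [0.0044 0.0044] [array([0.4714, 0.0403]), array([0.4582, 0.0477])]
tip [0.513  0.0387 0.0907] [0.0008 0.0008] [array([0.5135, 0.0398]), array([0.5124, 0.0384])]
mouth [ 0.5471 -0.0358  0.1236] [0.0003 0.0003] [array([ 0.5465, -0.0346]), array([ 0.5478, -0.0358])]
tab [ 0.5849 -0.0454  0.1884] [0.002 0.002] 
model [0.5452 0.3793 0.0268] [0.001 0.001] [array([0.5427, 0.3976]), array([0.5471, 0.3842])]
tin [ 0.4855 -0.3575  0.0108] [0.0025 0.0025] [array([ 0.4833, -0.3586]), array([ 0.4877, -0.3564])]
die [ 0.6604 -0.2508  0.0064] [0.0011 0.0011] [array([ 0.6603, -0.2557]), array([ 0.6592, -0.2487])]
```

View pics/topc.png

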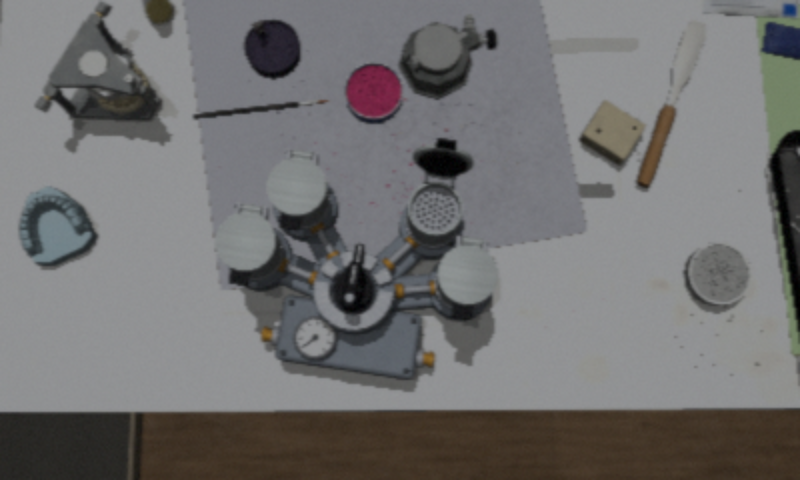

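View pics/scenec.png

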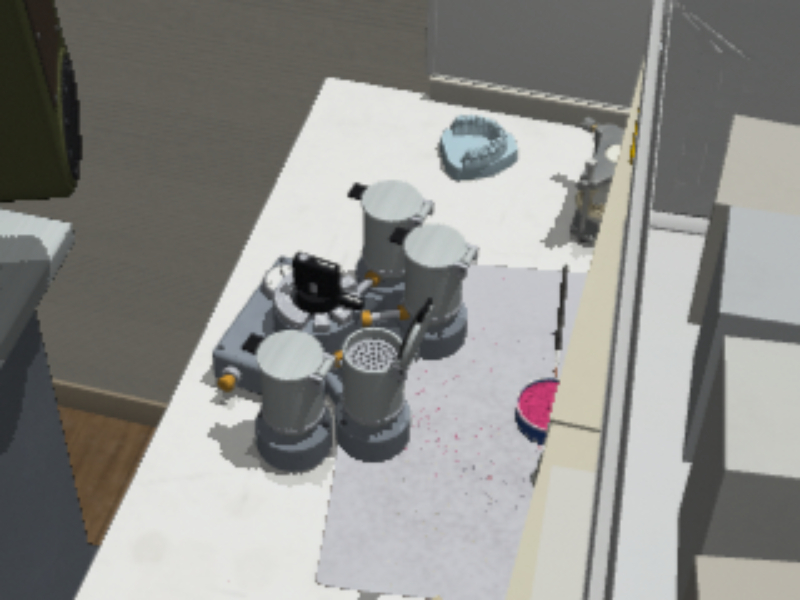

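The top view shows the open lid at about crop (437,165), on the right inner hopper (the -38° one). The knob is at crop (350,290) with its pointer up the picture. The scene view agrees. Next I'll fit the blaster's pose.

```bash
cat >> h.py <<'E'
def bl(p,x,y,yaw):
    c,s=np.cos(yaw),np.sin(yaw); return np.array([x+c*p[0]-s*p[1],y+s*p[0]+c*p[1],p[2]])
def moves(target,Rt,steps=None):
    o=ctrl.get_obs(); M=R.from_euler('xyz',o["eef_rot"]); 
    t=M.inv().apply(np.array(target)-o["ee_pos"])/0.025
    rv=np.degrees((M.inv()*Rt).as_rotvec())/5
    print("trans",t.round(3),"turn",rv.round(3))
def down(yaw_jaw):  # tool x down, tool y along world angle yaw_jaw
    x=np.array([0,0,-1.]);y=np.array([np.cos(yaw_jaw),np.sin(yaw_jaw),0]);return R.from_matrix(np.c_[x,y,np.cross(x,y)])
E
python3 - <<'E'
from h import *
from scipy.optimize import least_squares
a=np.radians(-38); m=[.115*np.cos(a),.115*np.sin(a),.122]
th=1.75; h=np.array([m[0]+.034,m[1],.124])
pts={"grip":[0,0,.121],"crown":[0,0,.088],"tip":[.0485,0,.092],"mouth":m}
tab=h+np.array([-.068*np.cos(th),0,.068*np.sin(th)]);pts["tab"]=tab
P={"grip":((305.1,205),(294.7,263.7)),"crown":((309.1,218.9),(294.8,267.6)),"tip":((326.1,221.9),(299.4,241.4)),"mouth":((331.3,237.9),(335.7,221.3)),"tab":((346.6,224.3),(341.6,193.7))}
C={n:cal(n) for n in("scene","top")}
def f(v):
    r=[]
    for k,(s,t) in P.items():
        w=bl(pts[k],*v); r+=list(proj("scene",w,C["scene"])-s)+list(proj("top",w,C["top"])-t)
    return np.array(r)
r=least_squares(f,[.46,.047,-.13],loss="soft_l1",f_scale=2.); print(r.x,np.degrees(r.x[2])); print(f(r.x).reshape(-1,4).round(1))
print("hinge",bl(h,*r.x),"tab",bl(tab,*r.x))
im=cv2.imread("pics/top0.png");
print("pot x", atz("top",(337,147),.08),atz("top",(337,160),.0))
im2=cv2.imread("pics/scene0.png")
for n,i in(("top",im),("scene",im2)):
    for aa in (76,38,-38,-76):
        q=np.radians(aa);c=[.115*np.cos(q),.115*np.sin(q),.122]
        ring=[proj(n,bl([c[0]+.028*np.cos(u),c[1]+.028*np.sin(u),.122],*r.x)) for u in np.linspace(0,6.28,40)]
        cv2.polylines(i,[np.array(ring).round().astype(int)],True,(0,0,255),1)
    for k in pts: cv2.circle(i,tuple(proj(n,bl(pts[k],*r.x)).round().astype(int)),1,(0,255,0),-1)
cv2.imwrite("pics/ov.png",np.hstack([cv2.resize(im[160:320,200:400],(400,320)),cv2.resize(im2[160:320,240:400],(400,320))]))
moves([.60,-.05,.30],down(np.radians(90-7.5)))
moves([.60,-.05,.30],down(np.radians(-90-7.5)))
E
```

```text
[ 0.46350516  0.04671053 -0.15439773] -8.846338431873205
[[ 1.3  1.5 -0.1 -0.7]
 [-2.4 -2.5  0.5 -2.6]
 [-0.9 -0.6 -0.4  0.3]
 [-2.2  0.4  0.7  2.7]
 [ 2.4 -1.2 -0.1 -0.8]]
hinge [ 0.5757558  -0.04241319  0.124     ] tab [ 0.58773235 -0.04427718  0.19091104]
pot x [ 0.72235456 -0.04237524  0.08      ] [ 0.72135787 -0.0460586   0.        ]
trans [ -4.343 -10.455 -21.136] turn [-29.724   0.      0.   ]
trans [ -4.343 -10.455 -21.136] turn [ 6.276  0.    -0.   ]
```

View pics/ov.png

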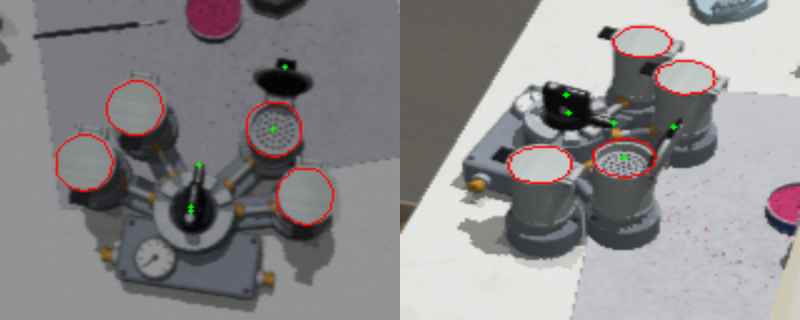

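```bash
python3 - <<'E'
from h import *
moves([.637,-.052,.30],down(np.radians(81.2)))
E
```

```text
trans [ -4.343  -9.783 -22.457] turn [-29.464   0.      0.   ]
```

Call:
arm_command --deltas '[{"translation": [-4.3, 0, 0], "turn": [-4, 0, 0]}, {"translation": [-4.3, 0, 0], "turn": [-4, 0, 0]}, {"translation": [-4.3, 0, 0], "turn": [-4, 0, 0]}, {"translation": [-4.3, -9.8, -22.5], "turn": [-29.5, 0, 0]}, {"translation": [-4.3, -9.8, -22.5], "turn": [-29.5, 0, 0]}, {"translation": [-4.3, -9.8, -22.5], "turn": [-29.5, 0, 0]}, {"translation": [-4.3, -9.8, -22.5], "turn": [-29.5, 0, 0]}, {"translation": [-4.3, -9.8, -22.5], "turn": [-29.5, 0, 0]}, {"translation": [-4.3, -9.8, -22.5], "turn": [-29.5, 0, 0]}, {"translation": [-4.3, -9.8, -22.5], "turn": [-29.5, 0, 0]}, {"translation": [-4.3, -9.8, -22.5], "turn": [-29.5, 0, 0]}, {"translation": [-4.3, -9.8, -22.5], "turn": [-29.5, 0, 0]}]' --gripper 0 --force 40

```text
time_s: 2.05
ee_pos: [0.4775, -0.225, 0.2992]
eef_rot: [0.718, 1.57, -0.527]
force: [-0.2, -0.8, -0.3]
grip_width: 0.0176
```

```bash
python3 - <<'E'
from h import *
o=ctrl.get_obs();print(o["time_s"],o["ee_pos"],o["qpos"],o["grip_width"])
moves([.637,-.052,.30],down(np.radians(81.2)))
E
```

```text
2.05 [ 0.47745907 -0.22495384  0.29919513] [-5.09696181e-01  1.90349439e-01  1.40955806e+00 -8.92920612e-06
  1.54116218e+00 -8.35942235e-01] 0.017627357013972597
trans [-0.031  8.262 -4.508] turn [-1.2501e+01  6.0000e-03 -1.0000e-03]
```

Call:
arm_command --deltas '[{"translation": [0, 8.26, -4.5], "turn": [-12.5, 0, 0]}, {"translation": [0, 8.26, -4.5], "turn": [-12.5, 0, 0]}, {"translation": [0, 8.26, -4.5], "turn": [-12.5, 0, 0]}, {"translation": [0, 8.26, -4.5], "turn": [-12.5, 0, 0]}, {"translation": [0, 8.26, -4.5], "turn": [-12.5, 0, 0]}, {"translation": [0, 8.26, -4.5], "turn": [-12.5, 0, 0]}, {"translation": [0, 8.26, -4.5], "turn": [-12.5, 0, 0]}, {"translation": [0, 8.26, -4.5], "turn": [-12.5, 0, 0]}, {"translation": [0, 8.26, -4.5], "turn": [-12.5, 0, 0]}, {"translation": [0, 8.26, -4.5], "turn": [-12.5, 0, 0]}, {"translation": [0, 8.26, -4.5], "turn": [-12.5, 0, 0]}, {"translation": [0, 8.26, -4.5], "turn": [-12.5, 0, 0]}]'

```text
time_s: 3.05
ee_pos: [0.637, -0.0551, 0.299]
eef_rot: [0.74, 1.571, 0.576]
force: [-0.0, 0.2, 0.7]
grip_width: 0.0005
```

```bash
python3 - <<'E'
from h import *
o=ctrl.get_obs();print(o["time_s"],o["ee_pos"],o["qpos"],o["grip_width"])
save(optics.camera("wrist"),"pics/w1.png")
save(optics.camera("scene"),"pics/s1.png")
im=cv2.imread("pics/s1.png")[100:340,180:500]; cv2.imwrite("pics/s1c.png",np.hstack([cv2.resize(im,(400,300)),cv2.resize(cv2.imread("pics/w1.png"),(400,300))]))
moves([.637,-.052,.19],down(np.radians(81.2)))
E
```

```text
3.05 [ 0.63699618 -0.05512514  0.2989614 ] [-1.43617693e-01  4.62518364e-01  1.05549494e+00  4.27165930e-05
  1.62353071e+00 -1.55108322e+00] 0.00048663707308482297
trans [ 4.36   0.124 -0.019] turn [-0.099  0.001 -0.   ]
```

View pics/s1c.png

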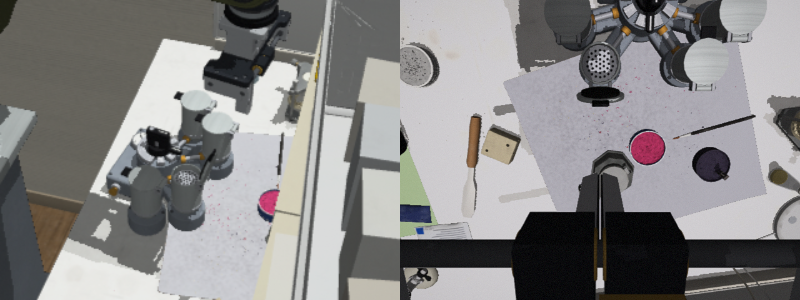

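The wrist view shows the closed fingers in line with, and well behind, the open lid (crop 600,97). I'll go down behind it and push it forward.

Call:
arm_command --deltas '[{"translation": [1.5, 0.1, 0], "turn": [0, 0, 0]}, {"translation": [3, 0.1, 0], "turn": [0, 0, 0]}, {"translation": [4.3, 0.1, 0], "turn": [0, 0, 0]}, {"translation": [4.3, 0.1, 0], "turn": [0, 0, 0]}, {"translation": [4.3, 0.1, -0.5], "turn": [0, 0, 0]}, {"translation": [4.3, 0.1, -1], "turn": [0, 0, 0]}, {"translation": [4.3, 0.1, -1.3], "turn": [0, 0, 0]}, {"translation": [4.3, 0.1, -1.6], "turn": [0, 0, 0]}, {"translation": [4.3, 0.1, -1.9], "turn": [0, 0, 0]}, {"translation": [4.3, 0.1, -2.2], "turn": [0, 0, 0]}, {"translation": [4.3, 0.1, -2.5], "turn": [0, 0, 0]}, {"translation": [4.3, 0.1, -2.8], "turn": [0, 0, 0]}]'

```text
time_s: 4.15
ee_pos: [0.5677, -0.0413, 0.1916]
eef_rot: [-0.322, 1.571, -0.482]
force: [0.5, -0.2, 0.0]
grip_width: 0.0005
```

Call:
arm_command --deltas '[{"translation": [0, 0, -0.3], "turn": [0, 0, 0]}, {"translation": [0, 0, -0.6], "turn": [0, 0, 0]}, {"translation": [0, 0, -0.6], "turn": [0, 0, 0]}, {"translation": [0, 0, -0.6], "turn": [0, 0, 0]}]'

```text
time_s: 4.48
ee_pos: [0.5534, -0.039, 0.1917]
eef_rot: [0.062, 1.57, -0.098]
force: [-0.3, -0.6, -0.3]
grip_width: 0.0001
```

```bash
python3 - <<'E'
from h import *
o=ctrl.get_obs();print(o["time_s"],o["ee_pos"],o["force"])
save(optics.camera("wrist"),"pics/w2.png")
save(optics.camera("scene"),"pics/s2.png")
im=cv2.imread("pics/s2.png")[160:340,240:480]; cv2.imwrite("pics/s2c.png",np.hstack([cv2.resize(im,(400,300)),cv2.resize(cv2.imread("pics/w2.png"),(400,300))]))
E
```

```text
4.4833 [ 0.55338274 -0.03900527  0.19171098] [-0.34972566 -0.62256893 -0.32848534]
```

View pics/s2c.png

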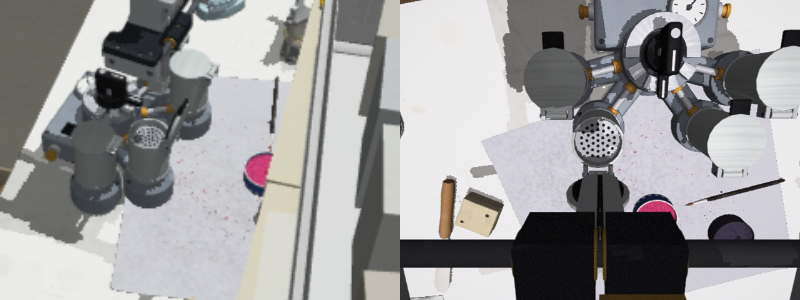

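```bash
python3 - <<'E'
from h import *
o=ctrl.get_obs();p=o["ee_pos"]; c=proj("scene",p); print(c, proj("scene",p-[0,0,.019]),((c-[240,160])*400/240))
print(proj("wrist",p),proj("wrist",p-[0,0,.019]))
save(optics.camera("scene"),"pics/s3.png");save(optics.camera("wrist"),"pics/w3.png")
im=cv2.imread("pics/s3.png")[140:300,220:420];cv2.imwrite("pics/s3c.png",cv2.resize(im,(800,600),interpolation=cv2.INTER_CUBIC))
E
```

```text
[334.19451951 218.15782346] [334.1080234  224.28917896] [156.99086585  96.92970577]
[318.90889412 283.34281361] [318.9639736  270.51181204]
```

View pics/s3c.png

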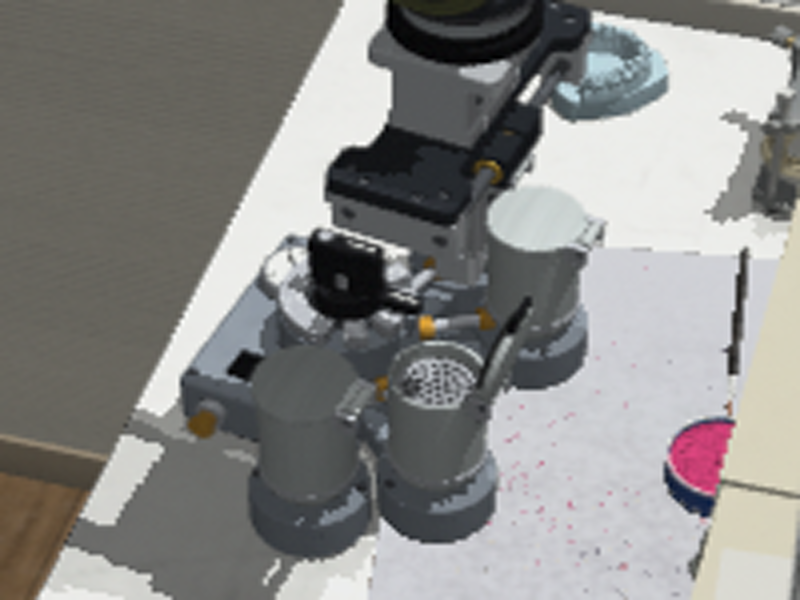

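View pics/w3.png

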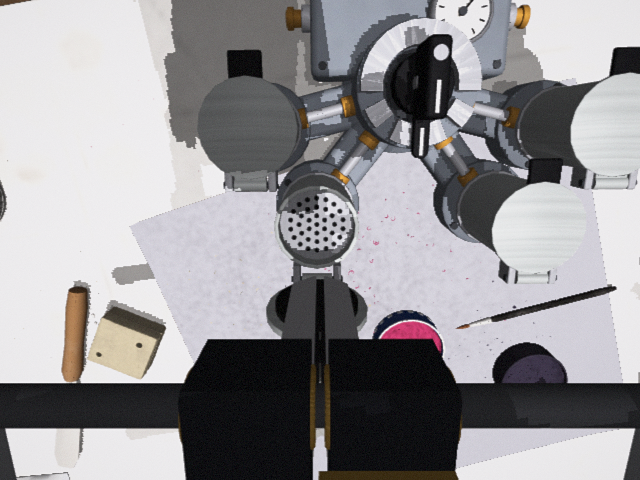

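```bash
python3 - <<'E'
from h import *
o=ctrl.get_obs();p=o["ee_pos"];print(p,o["time_s"],o["qpos"],R.from_euler('xyz',o["eef_rot"]).as_matrix().round(3).tolist(), ctrl.tip_reach)
print("mouth",atz("wrist",(316,220),.122),atz("wrist",(316,228),.112),"knobtop",atz("wrist",(432,75),.132),"hub",atz("wrist",(418,85),.098))
c=cal("wrist");print(c[1],c[2].round(3).tolist())
v=(.4635,.0467,-.1544)
m=[.115*np.cos(np.radians(-38)),.115*np.sin(np.radians(-38)),.122]
for th in(0,.5,1,1.2,1.4,1.75):
    q=bl([m[0]+.034-.068*np.cos(th),m[1],.124+.068*np.sin(th)],*v); print(th,q.round(3),proj("scene",q),(proj("scene",q)-[220,140])*[4,3.75],proj("wrist",q))
for z in (-.019,0,.04,.078): 
    q=p+[0,0,z];print(z,(proj("scene",q)-[220,140])*[4,3.75],proj("wrist",q))
E
```

```text
[ 0.55370884 -0.03909794  0.19133886] 4.6833 [-1.36475272e-01  3.11404537e-01  1.50628134e+00 -4.31308850e-06
  1.32400718e+00 -1.54730956e+00] [[-0.0, 0.159, 0.987], [0.0, 0.987, -0.159], [-1.0, -0.0, -0.0]] 0.019
mouth [ 0.53689013 -0.03842086  0.122     ] [ 0.54451045 -0.03974455  0.112     ] knobtop [0.4619082 0.0406575 0.132    ] hub [0.46413433 0.04024839 0.098     ]
[ 0.47975113 -0.0269149   0.38447875] [[0.158, 0.953, 0.257], [0.987, -0.153, -0.041], [0.0, 0.26, -0.966]]
0 [ 0.509 -0.032  0.124] [315.34336472 233.09682595] [381.37345888 349.11309733] [318.89951589 175.20549899]
0.5 [ 0.517 -0.033  0.157] [318.57294464 224.16247427] [394.29177855 315.60927851] [318.88130146 197.01365924]
1 [ 0.539 -0.037  0.181] [328.07671604 219.4663719 ] [432.30686416 297.99889463] [319.02888308 249.53995729]
1.2 [ 0.551 -0.039  0.187] [333.20581487 219.1440563 ] [452.8232595  296.79021113] [319.13194434 276.10676791]
1.4 [ 0.564 -0.041  0.191] [338.79918588 219.77913339] [475.19674353 299.17175019] [319.25125334 303.14014129]
1.75 [ 0.588 -0.044  0.191] [348.97457722 223.1253195 ] [515.89830888 311.71994812] [319.47101606 345.38993801]
-0.019 [456.46160889 316.28464047] [318.99103601 270.53254518]
0 [456.80787314 293.29636032] [318.93815154 283.35444651]
0.04 [457.56137602 243.27174648] [318.78891337 319.53741493]
0.078 [458.30974764 193.58779423] [318.56540856 373.72641407]
```

```bash
python3 - <<'E'
from h import *
im=cv2.imread("pics/w3.png")[160:400,220:420];cv2.imwrite("pics/w3c.png",cv2.resize(im,(500,600),interpolation=cv2.INTER_CUBIC))
o=ctrl.get_obs();p=o["ee_pos"]
for a in(-.0885,.0885):
  for b in(-.0375,.0375):
    q=p+[b+.159*a,.987*a,.078];print(a,b,(proj("scene",q)-[220,140])*[4,3.75])
print(o["time_s"])
E
```

```text
-0.0885 -0.0375 [311.22621439 284.98262577]
-0.0885 0.0375 [457.78523749 312.78337318]
0.0885 -0.0375 [458.78614269  85.32643414]
0.0885 0.0375 [594.86299568 108.73627603]
4.6833
```

View pics/w3c.png

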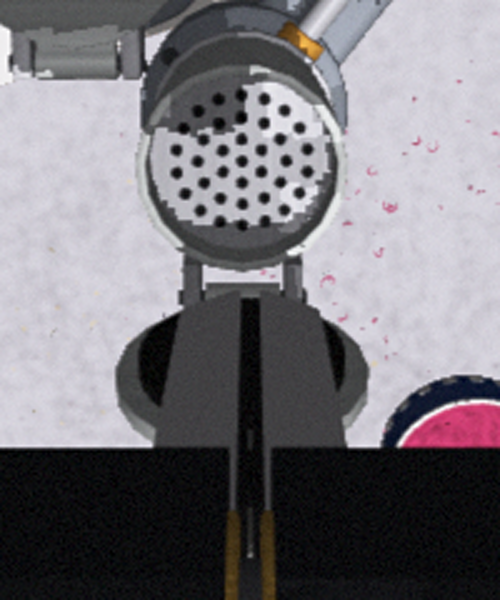

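```bash
python3 - <<'E'
from h import *
for n in("top","wrist"): save(optics.camera(n),f"pics/{n}4.png")
a=cv2.imread("pics/top4.png")[140:340,200:440];b=cv2.imread("pics/wrist4.png")[160:400,220:420]
cv2.imwrite("pics/c4.png",np.hstack([cv2.resize(a,(480,400)),cv2.resize(b,(320,400))]))
c=optics.get_calibration("scene");print(c["origin"])
o=ctrl.get_obs();p=o["ee_pos"];print(p,o["force"],o["moment"],(proj("top",p)-[200,140])*2)
E
```

```text
[ 0.78773853 -0.93619317  1.13962456]
[ 0.55363207 -0.03908774  0.19127312] [-0.66463839 -0.5676343   0.24370338] [ 0.00513547 -0.14100395  0.01430253] [278.0677488  140.77499302]
```

View pics/c4.png

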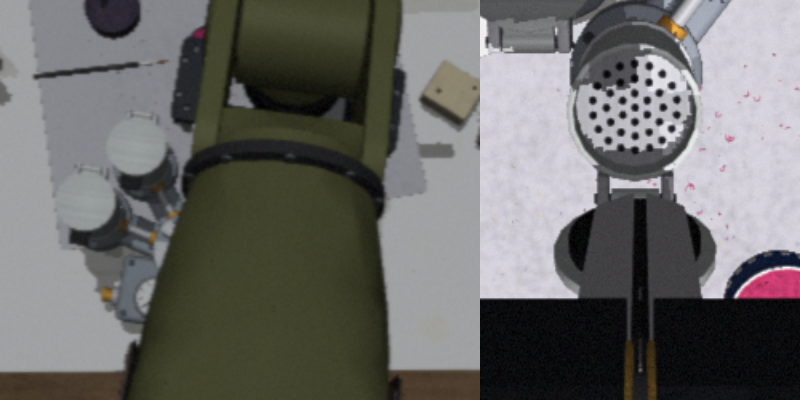

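```bash
python3 - <<'E'
from h import *
a=cv2.imread("pics/scene0.png")[185:265,300:380];b=cv2.imread("pics/s3.png")[185:265,300:380]
cv2.imwrite("pics/c5.png",np.hstack([cv2.resize(a,(400,400),interpolation=0),cv2.resize(b,(400,400),interpolation=0)]))
for n,f in(("w1","w1"),):
    pass
v=(.4635,.0467,-.1544)
m=[.115*np.cos(np.radians(-38)),.115*np.sin(np.radians(-38)),.122]
c=cal("wrist")
im=cv2.imread("pics/wrist4.png")
for th,col in((1.75,(0,0,255)),(1.3,(0,255,0))):
    pts=[]
    for u in np.linspace(0,6.28,50):
        d=.034+.03*np.cos(u); w=.03*np.sin(u)
        pts.append(proj("wrist",bl([m[0]+.034-d*np.cos(th),m[1]+w,.124+d*np.sin(th)],*v),c))
    cv2.polylines(im,[np.array(pts).round().astype(int)],True,col,1)
cv2.imwrite("pics/c6.png",cv2.resize(im[160:400,220:420],(500,600)))
E
```

```text
(no output)
```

View pics/c5.png

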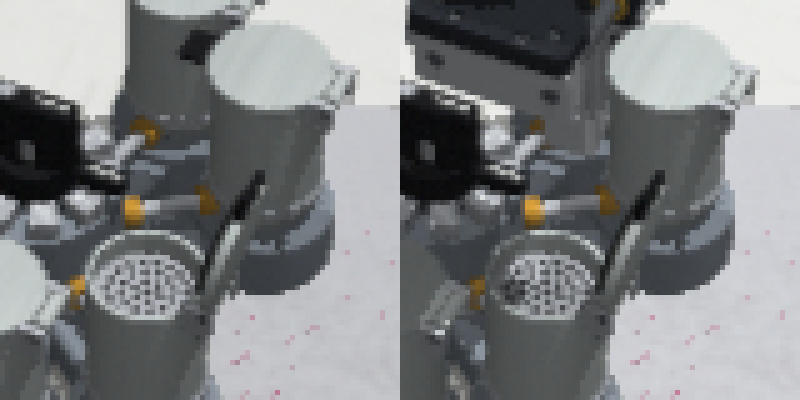

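View pics/c6.png

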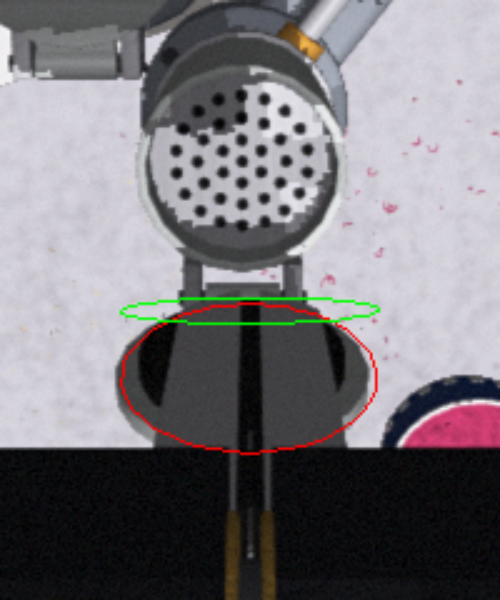

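```bash
python3 - <<'E'
from h import *
print(tri([ray("scene",(339,216)),ray("wrist",(320,277))]))
print(tri([ray("scene",(305.1,205)),ray("wrist",(433,80))]))
print(tri([ray("scene",(331.3,237.9)),ray("wrist",(316.5,222))]))
# hopper +38 front? other lids centers
for n in("scene","wrist"):
    pass
E
```

```text
(array([ 0.55672767, -0.03482315,  0.1911785 ]), [np.float64(0.00675517512246592), np.float64(0.006755175122465766)])
(array([0.46359817, 0.04061187, 0.13196517]), [np.float64(0.0010645110500227906), np.float64(0.0010645110500230482)])
(array([ 0.54249649, -0.03642132,  0.12105645]), [np.float64(0.004472234039229456), np.float64(0.004472234039229332)])
```

The lid hasn't moved: both views still show it at its stop. The fingers look to be in front of it, which I didn't expect. I'll lift, go back behind it, come down lower and check with the cameras before pushing.

Call:
arm_command --deltas '[{"translation": [-1.5, 0, 0], "turn": [0, 0, 0]}, {"translation": [-3, 0, 0], "turn": [0, 0, 0]}, {"translation": [-3, 0, 1.5], "turn": [0, 0, 0]}, {"translation": [-3, 0, 3], "turn": [0, 0, 0]}, {"translation": [-3, 0, 3.5], "turn": [0, 0, 0]}, {"translation": [-3, 0, 3.5], "turn": [0, 0, 0]}, {"translation": [-1.5, 0, 3.5], "turn": [0, 0, 0]}, {"translation": [0, 0, 3.5], "turn": [0, 0, 0]}, {"translation": [0.6, 0, 3.5], "turn": [0, 0, 0]}, {"translation": [0.6, 0, 3.5], "turn": [0, 0, 0]}]'

```text
time_s: 5.62
ee_pos: [0.6378, -0.0526, 0.1723]
eef_rot: [-3.121, 1.564, 3.003]
force: [0.3, 0.1, -1.0]
grip_width: 0.0006
```

```bash
cat > look.py <<'E'
import sys
from h import *
t=sys.argv[1]
o=ctrl.get_obs();p=o["ee_pos"];print(o["time_s"],p,o["force"].round(1))
for n in("scene","wrist"): save(optics.camera(n),f"pics/{n}{t}.png")
a=cv2.imread(f"pics/scene{t}.png")[170:290,270:390];b=cv2.imread(f"pics/wrist{t}.png")
for n,i,off,s in(("scene",a,(270,170),1),):
    pass
cv2.imwrite(f"pics/l{t}.png",np.hstack([cv2.resize(a,(380,380),interpolation=0),cv2.resize(b,(420,380))]))
print("tcp/tip scene px", proj("scene",p),proj("scene",p-[0,0,.019]))
E
python3 look.py 5
```

```text
5.6167 [ 0.63779542 -0.05264514  0.1722612 ] [ 0.3  0.1 -1. ]
tcp/tip scene px [370.56997954 236.51845767] [370.0986085  242.50253421]
```

View pics/l5.png

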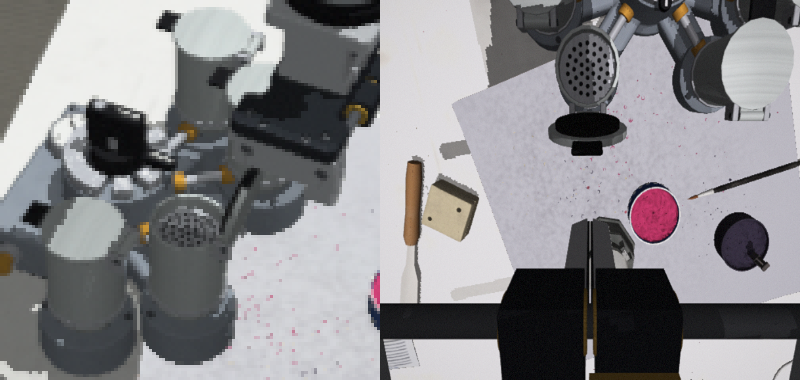

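Call:
arm_command --deltas '[{"translation": [0, 0, -0.5], "turn": [0, 0, 0]}, {"translation": [0, 0, -1], "turn": [0, 0, 0]}, {"translation": [0, 0, -1.3], "turn": [0, 0, 0]}, {"translation": [0, 0, -1.6], "turn": [0, 0, 0]}, {"translation": [0, 0, -1.9], "turn": [0, 0, 0]}]'

```text
time_s: 6.13
ee_pos: [0.5929, -0.0454, 0.1778]
eef_rot: [0.017, 1.569, -0.143]
force: [0.4, -0.0, 0.6]
grip_width: 0.0004
```

```bash
python3 look.py 6
```

```text
6.1333 [ 0.59293635 -0.04539729  0.17779012] [ 0.4 -0.   0.6]
tcp/tip scene px [351.03503851 228.20559669] [350.77177084 234.237041  ]
```

View pics/l6.png

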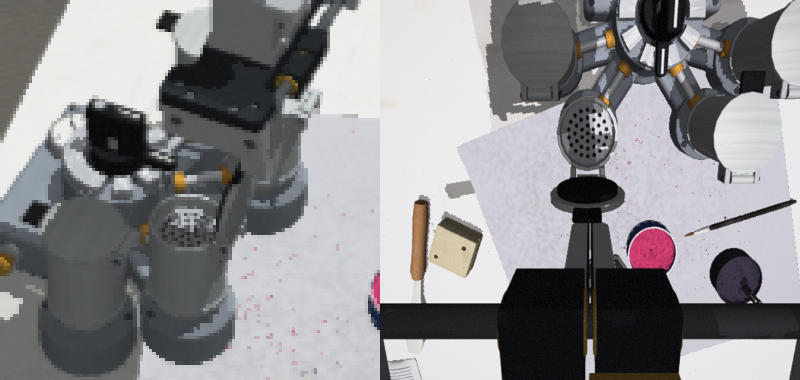

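The tab is now just touching the finger. I'll push on in small steps.

Call:
arm_command --deltas '[{"translation": [0, 0, -0.3], "turn": [0, 0, 0]}, {"translation": [0, 0, -0.6], "turn": [0, 0, 0]}, {"translation": [0, 0, -0.9], "turn": [0, 0, 0]}]'

```text
time_s: 6.48
ee_pos: [0.5701, -0.0417, 0.1763]
eef_rot: [-3.138, 1.571, 2.985]
force: [-0.4, -0.1, -0.1]
grip_width: 0.0005
```

```bash
python3 look.py 7
```

```text
6.4833 [ 0.57013693 -0.04172083  0.17628681] [-0.4 -0.1 -0.1]
tcp/tip scene px [341.16954662 225.41145971] [341.01070493 231.43749139]
```

View pics/l7.png

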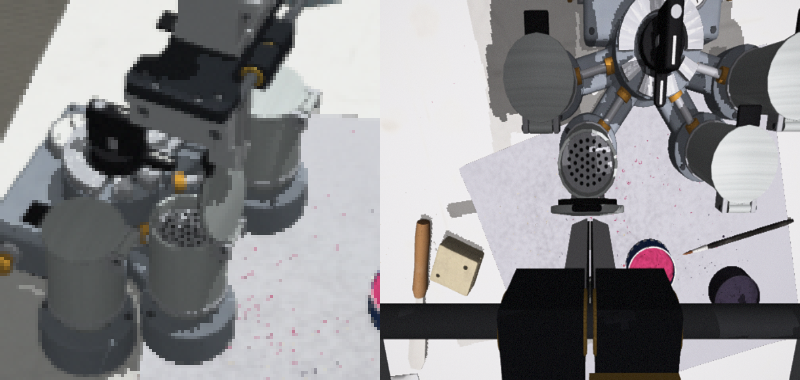

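Call:
arm_command --deltas '[{"translation": [0, 0, -0.2], "turn": [0, 0, 0]}, {"translation": [0, 0, -0.4], "turn": [0, 0, 0]}, {"translation": [0, 0, -0.6], "turn": [0, 0, 0]}]'

```text
time_s: 6.83
ee_pos: [0.5555, -0.0394, 0.1763]
eef_rot: [-2.883, 1.571, -3.043]
force: [0.2, -0.0, -0.5]
grip_width: 0.0003
```

```bash
python3 look.py 8
```

```text
6.8333 [ 0.55553838 -0.03938235  0.17634966] [ 0.2 -0.  -0.5]
tcp/tip scene px [334.91562099 223.31566957] [334.82230976 229.34488296]
```

View pics/l8.png

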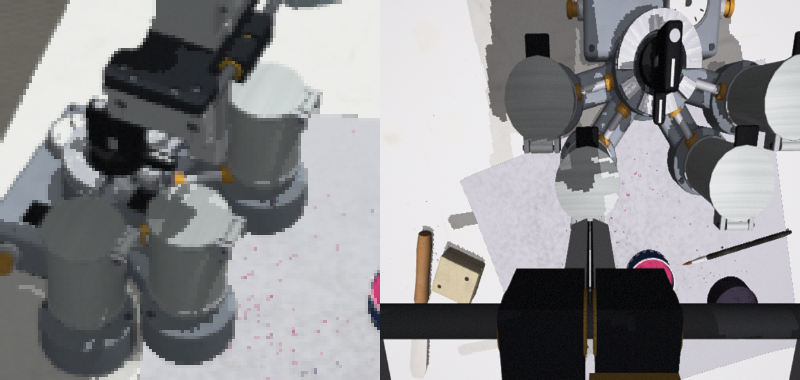

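The lid has swung down. I'll lift, move over the knob, then check the lid and measure the knob with the wrist camera.

```bash
python3 - <<'E'
from h import *
moves([.4635,.045,.25],down(np.radians(81.2)))
E
```

```text
trans [-2.937  2.744 -4.168] turn [-0.072  0.    -0.   ]
```

Call:
arm_command --deltas '[{"translation": [-1.5, 0, 0], "turn": [0, 0, 0]}, {"translation": [-2.9, 0, 0], "turn": [0, 0, 0]}, {"translation": [-2.9, 1, -1.5], "turn": [0, 0, 0]}, {"translation": [-2.9, 2, -3], "turn": [0, 0, 0]}, {"translation": [-2.9, 2.7, -4.2], "turn": [0, 0, 0]}, {"translation": [-2.9, 2.7, -4.2], "turn": [0, 0, 0]}, {"translation": [-2.9, 2.7, -4.2], "turn": [0, 0, 0]}]' --gripper 50

```text
time_s: 7.52
ee_pos: [0.4625, 0.0448, 0.2497]
eef_rot: [0.144, 1.569, -0.014]
force: [0.9, -0.5, -0.6]
grip_width: 0.0439
```

```bash
python3 look.py 9; python3 - <<'E'
from h import *
for n in("wrist","scene"):
  for t in("selector_grip","crown","selector_tip","lid_a_tab","hopper_a_mouth"):
    print(n,t,[(np.round(d["at"],1).tolist(),round(d["score"],2)) for d in models.mark_of(t,n)[:4]])
E
```

```text
7.5167 [0.46249431 0.04479878 0.24969801] [ 0.9 -0.5 -0.6]
tcp/tip scene px [304.32216354 165.1325202 ] [304.54413024 171.68158898]
wrist selector_grip [([323.4, 226.5], 0.69), ([321.2, 269.1], 0.17)]
wrist crown [([319.0, 217.5], 0.61)]
wrist selector_tip [([320.5, 265.7], 0.72)]
wrist lid_a_tab []
wrist hopper_a_mouth [([235.6, 290.4], 0.59)]
scene selector_grip [([306.7, 205.3], 0.93)]
scene crown [([309.5, 219.9], 0.64)]
scene selector_tip [([326.5, 223.2], 0.79)]
scene lid_a_tab [([313.1, 233.8], 0.91)]
scene hopper_a_mouth [([331.3, 238.3], 0.64)]
```

View pics/wrist9.png

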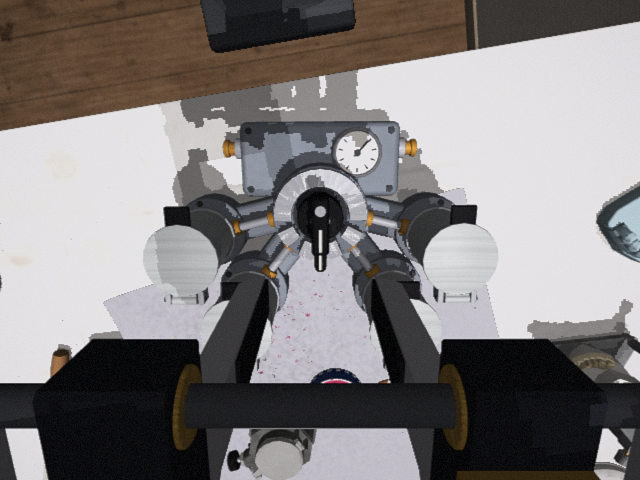

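View pics/l9.png

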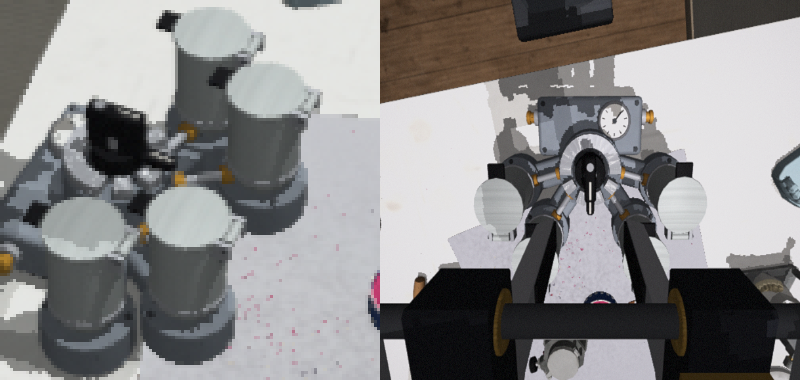

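All four lids look shut in both views. In the wrist picture the pointer is vertical at column 320, in line with the tool. Next I'll localise the knob.

```bash
python3 - <<'E'
from h import *
print("grip",atz("wrist",(323.4,226.5),.121),"crown",atz("wrist",(319,217.5),.088),"tip",atz("wrist",(320.5,265.7),.09))
print(tri([ray("wrist",(323.4,226.5)),ray("scene",(306.7,205.3))]), tri([ray("wrist",(320.5,265.7)),ray("scene",(326.5,223.2))]))
im=cv2.imread("pics/wrist9.png")[150:300,240:400].copy()
im=cv2.resize(im,(640,600),interpolation=2)
for z in(.132,.121,.098,.088,.04,.0):
    q=(proj("wrist",[.4635,.0467,z])-[240,150])*4; cv2.circle(im,tuple(q.round().astype(int)),2,(0,0,255),-1); print(z,q/4+[240,150])
cv2.imwrite("pics/k.png",im)
moves([.4635,.0455,.121],down(np.radians(81.2)))
E
```

```text
grip [0.46518362 0.04684289 0.121     ] crown [0.46444704 0.04338158 0.088     ] tip [0.50759391 0.03779654 0.09      ]
(array([0.4642547 , 0.04696899, 0.12501859]), [np.float64(2.4633415707170187e-05), np.float64(2.4633415707057803e-05)]) (array([0.51198409, 0.03890637, 0.08461542]), [np.float64(0.0028304761378798887), np.float64(0.002830476137879896)])
0.132 [322.99941119 227.7453803 ]
0.121 [322.88973842 224.4847528 ]
0.098 [322.68183472 218.30366967]
0.088 [322.59941492 215.85328724]
0.04 [322.2581571  205.70751819]
0.0 [322.02792853 198.86270519]
trans [5.114e+00 6.900e-02 4.000e-03] turn [-0.075 -0.002  0.   ]
```

View pics/k.png

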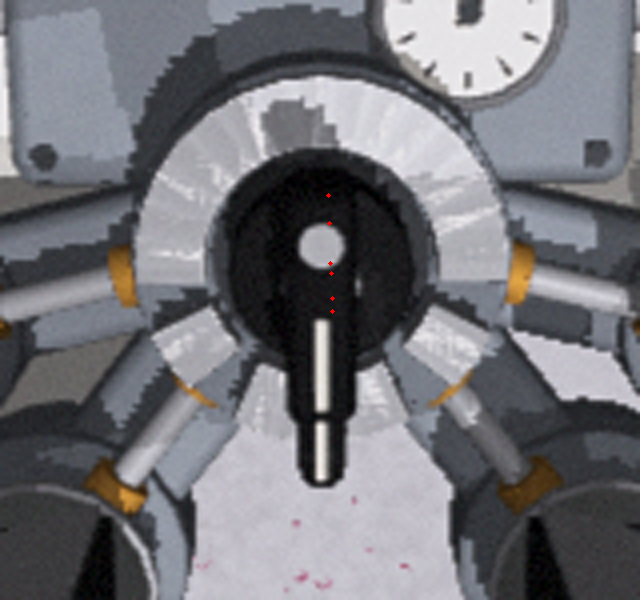

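Call:
arm_command --deltas '[{"translation": [1, 0, 0.08], "turn": [0, 0, 0]}, {"translation": [2, 0, 0.08], "turn": [0, 0, 0]}, {"translation": [3, 0, 0.08], "turn": [0, 0, 0]}, {"translation": [4, 0, 0.08], "turn": [0, 0, 0]}, {"translation": [4.5, 0, 0.08], "turn": [0, 0, 0]}, {"translation": [5.08, 0, 0.08], "turn": [0, 0, 0]}, {"translation": [5.08, 0, 0.08], "turn": [0, 0, 0]}]'

```text
time_s: 8.7
ee_pos: [0.4638, 0.0435, 0.1196]
eef_rot: [-2.965, 1.567, -3.125]
force: [-0.3, -0.2, -0.6]
grip_width: 0.05
```

```bash
python3 look.py 10
```

```text
8.7 [0.46382718 0.04353127 0.11959952] [-0.3 -0.2 -0.6]
tcp/tip scene px [306.14189714 207.91099007] [306.33196925 213.62376373]
```

View pics/wrist10.png

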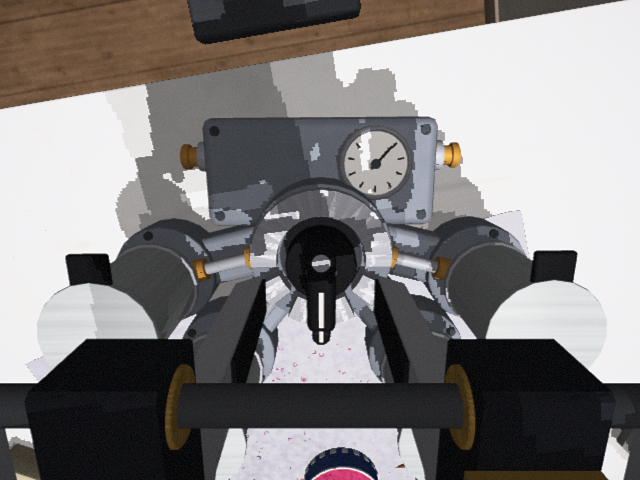

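The knob at column 320 sits midway between the pads (columns about 248 and 395). Closing the gripper.

Call:
arm_command --deltas '[{"translation": [0, 0, 0], "turn": [0, 0, 0]}, {"translation": [0, 0, 0], "turn": [0, 0, 0]}, {"translation": [0, 0, 0], "turn": [0, 0, 0]}, {"translation": [0, 0, 0], "turn": [0, 0, 0]}, {"translation": [0, 0, 0], "turn": [0, 0, 0]}, {"translation": [0, 0, 0], "turn": [0, 0, 0]}, {"translation": [0, 0, 0], "turn": [0, 0, 0]}, {"translation": [0, 0, 0], "turn": [0, 0, 0]}]' --gripper 0 --force 40

```text
time_s: 9.47
ee_pos: [0.465, 0.0436, 0.122]
eef_rot: [-0.881, 1.571, -1.041]
force: [0.2, -0.1, -0.4]
grip_width: 0.0013
```

Call:
arm_command --deltas '[{"translation": [-0.15, 0, 0], "turn": [0, 0, 0]}, {"translation": [-0.3, 0, 0], "turn": [0, 0, 0]}, {"translation": [-0.4, 0, 0], "turn": [0, 0, 0]}, {"translation": [-0.5, 0, 0], "turn": [0, 0, 0]}, {"translation": [-0.5, 0, 0], "turn": [0, 0, 0]}]'

```text
time_s: 9.88
ee_pos: [0.4653, 0.0436, 0.1351]
eef_rot: [0.208, 1.57, 0.048]
force: [-0.3, -0.1, -0.5]
grip_width: 0.0005
```

```bash
python3 look.py 11
```

```text
9.8833 [0.46530591 0.0436003  0.13510458] [-0.3 -0.1 -0.5]
tcp/tip scene px [306.60098327 203.26668307] [306.788144   209.07040748]
```

View pics/wrist11.png

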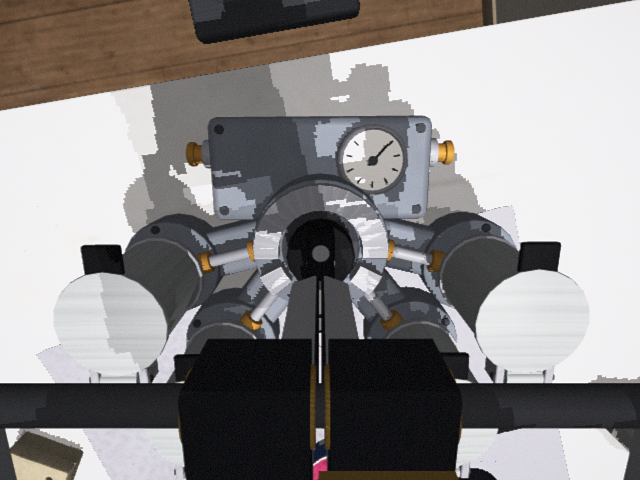

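View pics/l11.png

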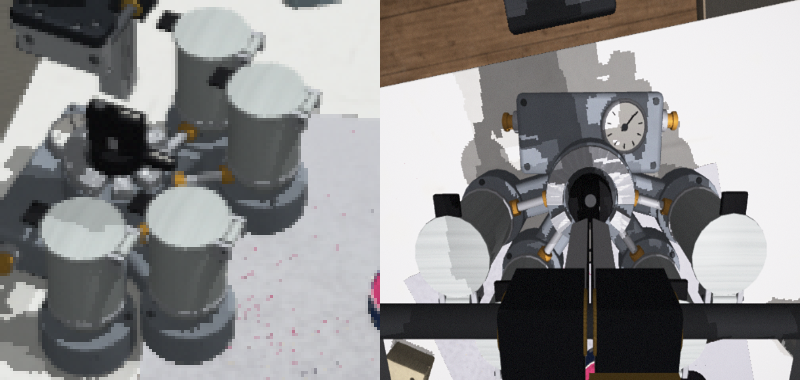

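The gripper closed to about 0 mm, so it missed the bar. The scene shows the fingertips at about px (307,200.6), where the stated 19 mm reach predicts (307,209). That puts the real tips about 10 mm above the TCP, roughly 30 mm shorter than stated. It also explains why the first lid push missed. I'll check this against the wrist picture.

```bash
python3 - <<'E'
from h import *
o=ctrl.get_obs();M=R.from_euler('xyz',o["eef_rot"]);p=o["ee_pos"]
for x in(.019,.0,-.01,-.015):
  print(x,[(proj("wrist",p+M.apply([x,0,z])).round(1).tolist()) for z in(-.008,0,.008)],"scene",proj("scene",p+M.apply([x,0,0])).round(1))
a=cv2.imread("pics/scene11.png")[170:230,270:350];b=cv2.imread("pics/wrist11.png")[240:300,280:360]
cv2.imwrite("pics/c7.png",np.hstack([cv2.resize(a,(400,300),interpolation=0),cv2.resize(b,(400,300),interpolation=0)]))
E
```

```text
0.019 [[319.1, 256.4], [319.0, 270.6], [319.0, 284.5]] scene [306.7 209.2]
0.0 [[319.0, 268.1], [319.0, 283.4], [319.0, 298.4]] scene [306.5 203.4]
-0.01 [[319.0, 275.1], [319.0, 291.1], [319.0, 306.8]] scene [306.4 200.3]
-0.015 [[319.0, 278.9], [319.0, 295.3], [318.9, 311.3]] scene [306.4 198.8]
```

View pics/c7.png

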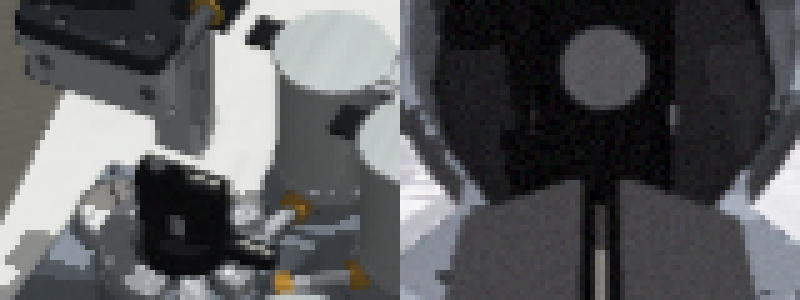

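Wrist tip row 276 and scene row 201 both put the tips 11 mm behind the TCP. I'll reopen and go 42 mm lower, which puts the tips at about 0.104, just above the hub.

Call:
arm_command --deltas '[{"translation": [0, 0, 0], "turn": [0, 0, 0]}, {"translation": [0, 0, 0], "turn": [0, 0, 0]}, {"translation": [0, 0, 0], "turn": [0, 0, 0]}, {"translation": [0, 0, 0], "turn": [0, 0, 0]}, {"translation": [0, 0, 0], "turn": [0, 0, 0]}, {"translation": [0, 0, 0], "turn": [0, 0, 0]}, {"translation": [0, 0, 0], "turn": [0, 0, 0]}, {"translation": [0.6, 0, 0], "turn": [0, 0, 0]}, {"translation": [1, 0, 0], "turn": [0, 0, 0]}, {"translation": [1.35, 0, 0], "turn": [0, 0, 0]}, {"translation": [1.65, 0, 0], "turn": [0, 0, 0]}, {"translation": [1.65, 0, 0], "turn": [0, 0, 0]}]' --gripper 50

```text
time_s: 10.98
ee_pos: [0.4643, 0.0436, 0.0917]
eef_rot: [-2.967, 1.568, -3.127]
force: [-0.7, 0.3, 0.1]
grip_width: 0.0497
```

```bash
python3 look.py 12;python3 - <<'E'
from h import *
a=cv2.imread("pics/scene12.png")[170:230,270:350];b=cv2.imread("pics/wrist12.png")[200:350,220:420]
cv2.imwrite("pics/c8.png",np.hstack([cv2.resize(a,(400,300),interpolation=0),cv2.resize(b,(400,300),interpolation=0)]))
E
```

```text
10.9833 [0.46431403 0.04356909 0.09168605] [-0.7  0.3  0.1]
tcp/tip scene px [306.62041962 216.29479736] [306.80332723 221.84901813]
```

View pics/c8.png

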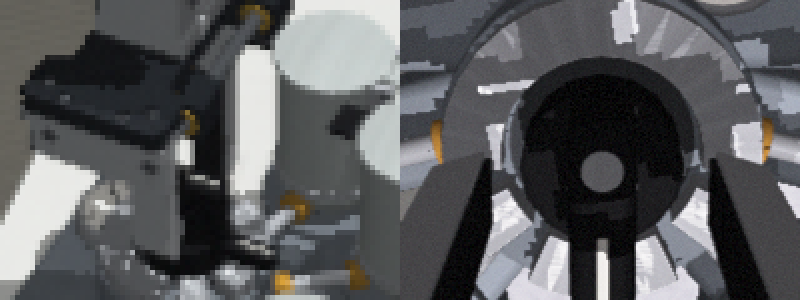

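Both fingers now straddle the knob in the two views. Closing.

Call:
arm_command --deltas '[{"translation": [0, 0, 0], "turn": [0, 0, 0]}, {"translation": [0, 0, 0], "turn": [0, 0, 0]}, {"translation": [0, 0, 0], "turn": [0, 0, 0]}, {"translation": [0, 0, 0], "turn": [0, 0, 0]}, {"translation": [0, 0, 0], "turn": [0, 0, 0]}, {"translation": [0, 0, 0], "turn": [0, 0, 0]}, {"translation": [0, 0, 0], "turn": [0, 0, 0]}]' --gripper 0 --force 45

```text
time_s: 11.67
ee_pos: [0.4651, 0.0439, 0.0933]
eef_rot: [1.242, 1.57, 1.082]
force: [0.2, 3.2, 0.3]
grip_width: 0.0133
```

It holds at 13.3 mm, which matches the 14 mm bar. Lift.

Call:
arm_command --deltas '[{"translation": [-0.15, 0, 0], "turn": [0, 0, 0]}, {"translation": [-0.3, 0, 0], "turn": [0, 0, 0]}, {"translation": [-0.4, 0, 0], "turn": [0, 0, 0]}, {"translation": [-0.5, 0, 0], "turn": [0, 0, 0]}, {"translation": [-0.5, 0, 0], "turn": [0, 0, 0]}]'

```text
time_s: 12.08
ee_pos: [0.465, 0.0438, 0.1059]
eef_rot: [1.415, 1.57, 1.255]
force: [1.6, 4.4, -5.3]
grip_width: 0.0139
```

```bash
python3 look.py 13;python3 - <<'E'
from h import *
o=ctrl.get_obs();print(o["grip_width"],o["qpos"][5])
moves(o["ee_pos"],down(np.radians(81.2-38)))
a=cv2.imread("pics/scene13.png")[170:230,270:350];b=cv2.imread("pics/wrist13.png")[200:350,220:420]
cv2.imwrite("pics/c9.png",np.hstack([cv2.resize(a,(400,300),interpolation=0),cv2.resize(b,(400,300),interpolation=0)]))
E
```

```text
12.0833 [0.46504698 0.04379565 0.1059493 ] [ 1.6  4.4 -5.3]
tcp/tip scene px [306.80581228 212.04908761] [306.98826008 217.6834933 ]
0.013855137031323553 -1.395864872859975
trans [0. 0. 0.] turn [ 7.528e+00 -2.000e-03 -5.000e-03]
```

View pics/c9.png

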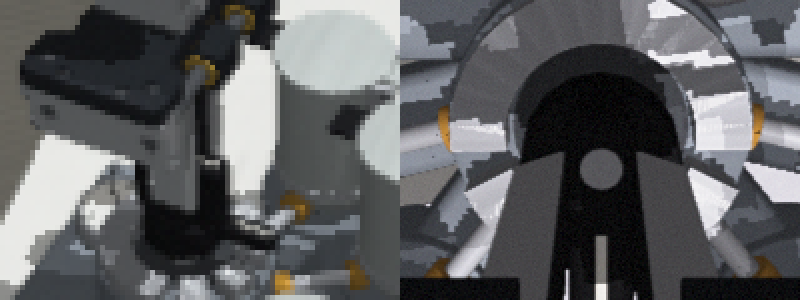

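The spring pulls with -5.3 N, so the knob is up. Turning -38° (clockwise from above) to the refilled hopper.

Call:
arm_command --deltas '[{"translation": [0, 0, 0], "turn": [0.8, 0, 0]}, {"translation": [0, 0, 0], "turn": [1.6, 0, 0]}, {"translation": [0, 0, 0], "turn": [2.4, 0, 0]}, {"translation": [0, 0, 0], "turn": [3.2, 0, 0]}, {"translation": [0, 0, 0], "turn": [4, 0, 0]}, {"translation": [0, 0, 0], "turn": [4.8, 0, 0]}, {"translation": [0, 0, 0], "turn": [5.6, 0, 0]}, {"translation": [0, 0, 0], "turn": [6.4, 0, 0]}, {"translation": [0, 0, 0], "turn": [7.1, 0, 0]}, {"translation": [0, 0, 0], "turn": [7.6, 0, 0]}, {"translation": [0, 0, 0], "turn": [7.6, 0, 0]}, {"translation": [0, 0, 0], "turn": [7.6, 0, 0]}]'

```text
time_s: 13.18
ee_pos: [0.4645, 0.043, 0.1053]
eef_rot: [-1.672, 1.569, -2.494]
force: [-2.3, -6.0, -6.6]
grip_width: 0.0136
```

```bash
python3 look.py 14;python3 - <<'E'
from h import *
o=ctrl.get_obs();print(o["grip_width"],o["qpos"][5],o["moment"]); M=R.from_euler('xyz',o["eef_rot"]).as_matrix(); print("jaw yaw",np.degrees(np.arctan2(M[1,1],M[0,1])))
a=cv2.imread("pics/scene14.png")[170:260,270:390];b=cv2.imread("pics/wrist14.png")[200:350,220:420]
cv2.imwrite("pics/c10.png",np.hstack([cv2.resize(a,(400,300),interpolation=0),cv2.resize(b,(400,300),interpolation=0)]))
E
```

```text
13.1833 [0.46447244 0.04296775 0.10528296] [-2.3 -6.  -6.6]
tcp/tip scene px [306.47736935 212.44117095] [306.66294055 218.0716011 ]
0.013714199889161423 -0.7344629817152522 [-1.26627549  0.17425242 -0.01662802]
jaw yaw 42.946108927381864
```

View pics/c10.png

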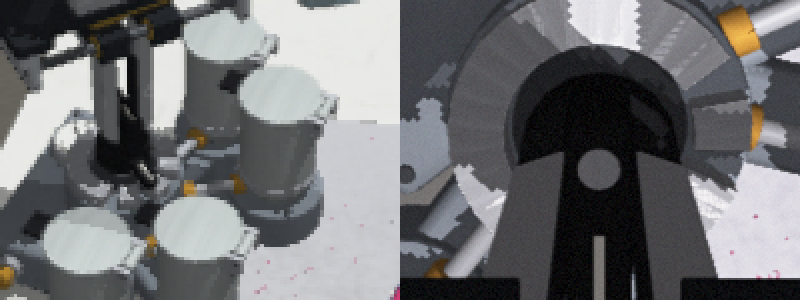

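The pointer now aims at the refilled hopper. Lowering it with a light grip.

Call:
arm_command --deltas '[{"translation": [0.1, 0, 0], "turn": [0, 0, 0]}, {"translation": [0.2, 0, 0], "turn": [0, 0, 0]}, {"translation": [0.3, 0, 0], "turn": [0, 0, 0]}, {"translation": [0.4, 0, 0], "turn": [0, 0, 0]}, {"translation": [0.5, 0, 0], "turn": [0, 0, 0]}, {"translation": [0.5, 0, 0], "turn": [0, 0, 0]}]' --gripper 0 --force 20

```text
time_s: 13.78
ee_pos: [0.4645, 0.0429, 0.0926]
eef_rot: [-1.651, 1.569, -2.472]
force: [1.9, -6.6, -14.0]
grip_width: 0.014
```

```bash
python3 look.py 15;python3 - <<'E'
from h import *
o=ctrl.get_obs();print(o["grip_width"],o["moment"])
a=cv2.imread("pics/scene15.png")[170:260,270:390];b=cv2.imread("pics/wrist15.png")[200:350,220:420]
cv2.imwrite("pics/c11.png",np.hstack([cv2.resize(a,(400,300),interpolation=0),cv2.resize(b,(400,300),interpolation=0)]))
E
```

```text
13.7833 [0.46445451 0.04294946 0.09261809] [  1.9  -6.6 -14. ]
tcp/tip scene px [306.59199926 216.21005353] [306.77531386 221.76926041]
0.013921323475483317 [-1.29470084 -0.63972133  0.03279703]
```

View pics/c11.png

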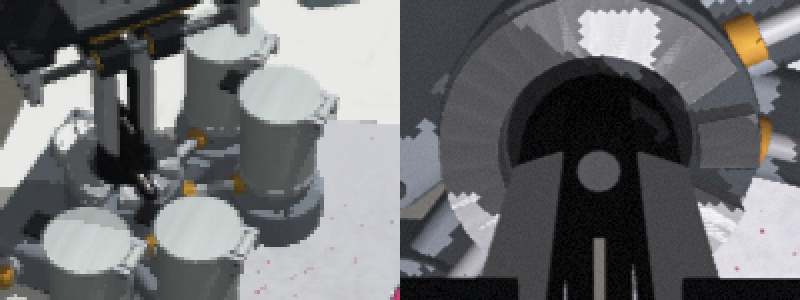

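```bash
python3 - <<'E'
from h import *
o=ctrl.get_obs();print(o["time_s"],o["ee_pos"],o["force"],o["moment"],o["grip_width"])
im=cv2.imread("pics/wrist15.png");cv2.imwrite("pics/w15.png",im)
E
```

```text
13.8833 [0.46448304 0.04293972 0.09238231] [  2.48138841  -6.03745255 -14.86038163] [-1.29470084 -0.63972133  0.03279703] 0.013921323475483317
```

View pics/w15.png

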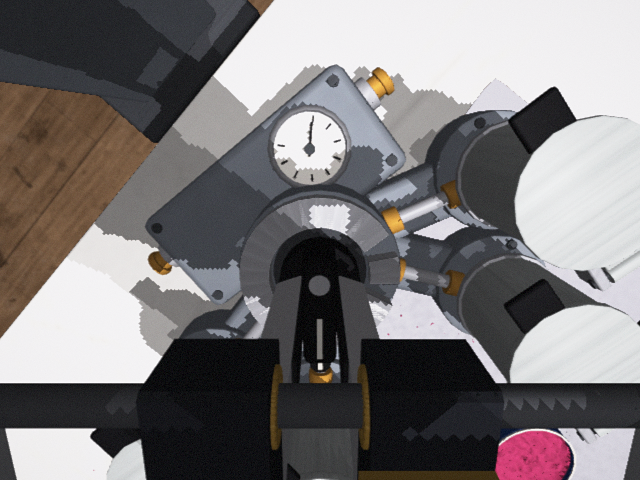

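Call:
arm_command --deltas '[{"translation": [0, 0, 0], "turn": [0, 0, 0]}, {"translation": [0, 0, 0], "turn": [0, 0, 0]}, {"translation": [0, 0, 0], "turn": [0, 0, 0]}, {"translation": [0, 0, 0], "turn": [0, 0, 0]}, {"translation": [0, 0, 0], "turn": [0, 0, 0]}, {"translation": [0, 0, 0], "turn": [0, 0, 0]}]' --gripper 50

```text
time_s: 14.38
ee_pos: [0.4652, 0.0437, 0.0934]
eef_rot: [1.032, 1.57, 0.209]
force: [-0.1, 0.4, 0.3]
grip_width: 0.049
```

```bash
python3 look.py 16;python3 - <<'E'
from h import *
o=ctrl.get_obs();print(o["grip_width"],o["force"],o["moment"])
a=cv2.imread("pics/scene16.png")[170:260,270:390];b=cv2.imread("pics/wrist16.png")[200:350,220:420]
cv2.imwrite("pics/c12.png",np.hstack([cv2.resize(a,(400,300),interpolation=0),cv2.resize(b,(400,300),interpolation=0)]))
E
```

```text
14.3833 [0.46518117 0.04367511 0.09340341] [-0.1  0.4  0.3]
tcp/tip scene px [306.9659747  215.82735565] [307.14577628 221.39110557]
0.04990136182632644 [-0.02038305  0.88381133  0.69917983] [ 0.00875286 -0.11954052  0.01082993]
```

View pics/c12.png

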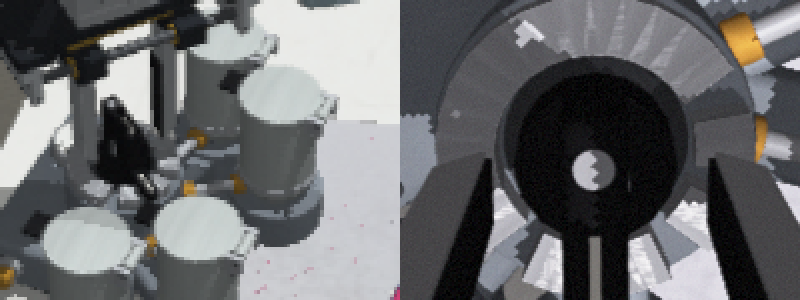

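Released. I'll go straight up and check.

Call:
arm_command --deltas '[{"translation": [-1, 0, 0], "turn": [0, 0, 0]}, {"translation": [-2.5, 0, 0], "turn": [0, 0, 0]}, {"translation": [-4, 0, 0], "turn": [0, 0, 0]}, {"translation": [-5.5, 0, 0], "turn": [0, 0, 0]}, {"translation": [-6.5, 0, 0], "turn": [0, 0, 0]}, {"translation": [-6.5, 0, 0], "turn": [0, 0, 0]}, {"translation": [-6.5, 0, 0], "turn": [0, 0, 0]}]'

```text
time_s: 15.07
ee_pos: [0.4654, 0.0436, 0.2565]
eef_rot: [0.839, 1.569, 0.016]
force: [0.7, 0.4, -0.3]
grip_width: 0.0498
```

```bash
python3 look.py 17;python3 - <<'E'
from h import *
for n in("wrist","scene"):
  for t in("selector_grip","crown","selector_tip","lid_a_tab"):
    print(n,t,[(np.round(d["at"],1).tolist(),round(d["score"],2)) for d in models.mark_of(t,n)[:3]])
v=(.4645,.045,-.1544); 
for a in(0,-.663):
  c,s=np.cos(a),np.sin(a); q=bl([.0485*c,.0485*s,.09],*v)
  print(a,"tip",q,proj("wrist",q),proj("scene",q))
for dz in(0,.0083): print(dz,"grip",proj("scene",bl([0,0,.121+dz],*v)),"wrist",proj("wrist",bl([0,0,.121+dz],*v)))
a=cv2.imread("pics/scene17.png")[170:260,270:390];b=cv2.imread("pics/wrist17.png")[150:300,220:420]
cv2.imwrite("pics/c13.png",np.hstack([cv2.resize(a,(400,300),interpolation=0),cv2.resize(b,(400,300),interpolation=0)]))
a=cv2.imread("pics/scene0.png")[180:240,270:350];b=cv2.imread("pics/scene17.png")[180:240,270:350]
cv2.imwrite("pics/c14.png",np.hstack([cv2.resize(a,(400,300),interpolation=0),cv2.resize(b,(400,300),interpolation=0)]))
E
```

```text
15.0667 [0.46536809 0.04362189 0.25648057] [ 0.7  0.4 -0.3]
tcp/tip scene px [305.3434737 163.3354693] [305.55593514 169.9334122 ]
wrist selector_grip [([317.8, 222.2], 0.93)]
wrist crown [([318.1, 214.4], 0.59)]
wrist selector_tip [([320.7, 264.7], 0.72)]
wrist lid_a_tab [([293.4, 321.5], 0.72)]
scene selector_grip [([307.2, 204.9], 0.71)]
scene crown [([305.5, 217.2], 0.58)]
scene selector_tip [([317.2, 228.9], 0.55), ([260.8, 380.1], 0.38)]
scene lid_a_tab [([313.4, 232.7], 0.93)]
0 tip [0.51242304 0.03754132 0.09      ] [352.94032871 255.20018893] [325.4060601  222.49033156]
-0.663 tip [0.49767981 0.00962558 0.09      ] [319.9040239  266.15778691] [316.08074319 229.55004934]
0 grip [306.58506438 207.11567968] wrist [319.67002181 221.537911  ]
0.0083 grip [306.50274413 204.58145266] wrist [319.67561018 223.85542241]
```

View pics/c13.png

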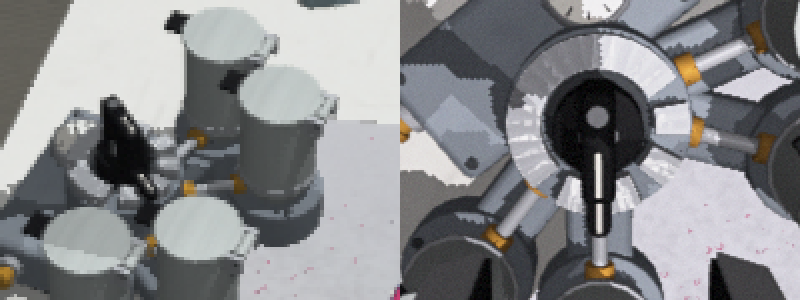

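View pics/c14.png

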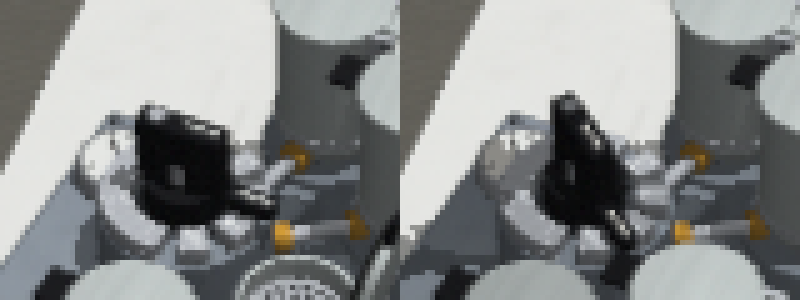

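```bash
python3 - <<'E'
from h import *
v=(.4645,.045,-.1544)
out=[]
def draw(f,a,dz):
    s=10;im=cv2.resize(cv2.imread(f)[190:235,290:330],None,fx=s,fy=s,interpolation=0)
    c,sn=np.cos(a),np.sin(a)
    def L(pts,col): 
        q=[((proj("scene",bl([c*x-sn*y,sn*x+c*y,z+dz],*v))-[290,190]+.5)*s).round().astype(int) for x,y,z in pts]
        cv2.polylines(im,[np.array(q)],True,col,1)
    L([(-.023,-.007,.132),(.023,-.007,.132),(.023,.007,.132),(-.023,.007,.132)],(0,255,255))
    L([(.02*np.cos(u),.02*np.sin(u),.098) for u in np.linspace(0,6.28,40)],(0,255,0))
    L([(.0485,-.004,.092),(.0485,.004,.092),(.023,.004,.092),(.023,-.004,.092)],(0,0,255))
    return cv2.resize(im,(266,300))
r1=[draw("pics/scene0.png",0,0),draw("pics/scene17.png",-.663,0),draw("pics/scene17.png",-.663,.0083)]
cv2.imwrite("pics/c15.png",cv2.resize(np.hstack(r1),(798,400)))
E
```

```text
(no output)
```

View pics/c15.png

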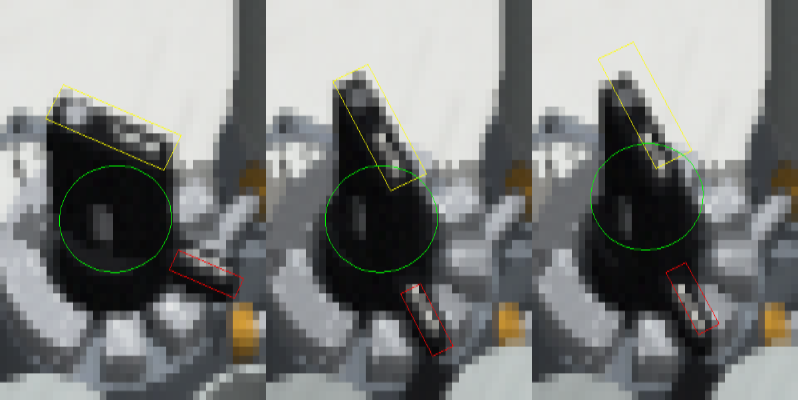

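The overlay matches with the knob fully home at the -38° notch (middle panel); the version raised 8.3 mm (right panel) doesn't. Last, a check of the lids and bystanders.

```bash
python3 - <<'E'
from h import *
optics.camera("scene")
for t in("study_model_mid","steel_tin_mid","die_block_mid"): print(t,[(np.round(d["at"],1).tolist()) for d in models.mark_of(t,"scene")[:1]])
im=cv2.imread("pics/scene17.png")[150:280,260:400];cv2.imwrite("pics/c16.png",cv2.resize(im,(640,594),interpolation=2))
v=(.4645,.045,-.1544)
m=[.115*np.cos(np.radians(-38)),.115*np.sin(np.radians(-38))]
for th in(0,.05,.1): print(th,proj("scene",bl([m[0]+.034-.068*np.cos(th),m[1],.124+.068*np.sin(th)],*v)))
E
```

```text
study_model_mid [[371.4, 158.2]]
steel_tin_mid [[260.4, 380.7]]
die_block_mid [[355.0, 360.4]]
0 [315.55724319 233.71864063]
0.05 [315.57271999 232.69733514]
0.1 [315.65698048 231.69791637]
```

View pics/c16.png

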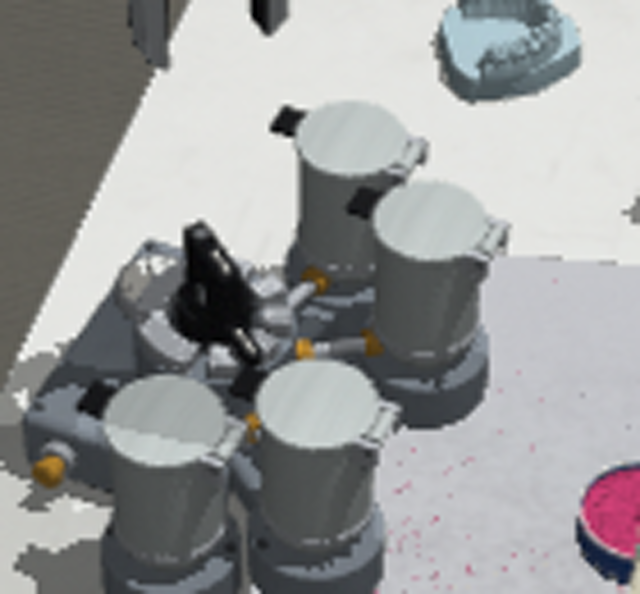

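```bash
python3 -c "
from station import ctrl
print(ctrl.hand_in())"
```

```text
the job is handed in; nothing more can be done
None
```

I shut the open lid on the -38° hopper, then turned the selector to that hopper and let it drop home. I handed the job in at about 15 s on the robot's clock.

**Final checks:**
- **Lids:** all four look flush in the scene picture. The shut lid's tab is about 1 to 2 px from where a fully shut lid should put it.
- **Selector:** the overlay fits the knob fully down at -38° and clearly not raised by 8.3 mm. The tip mark is within about 1 px of its expected place.
- **Bystanders:** their marks are within about 3 px of the start, which I put down to noise in the networks; the arm never went near them.
- **Gripper:** it is open and well above everything, with force readings near zero.

**What went wrong on the way:**
- **Fingertips:** they sit about 11 mm behind the TCP, not 19 mm ahead of it as stated. Because of this, the first lid push passed over the lid and the first grip closed above the knob. Neither moved anything, and I mended both by going lower.
- **Unexplained force:** after lowering the knob, the wrist read about -14 N vertically while still gripping, more than the spring should give. It went back to zero when I released the knob.

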